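Trial-run the paddle sander in its rest

TASK

Before the little yellow sander is lent out at the craft table, pick it up, not by its paddle, and lay it in the wooden test rest, nose hanging out over the open end; let go of it there. Then flip the red lock-off lever fully forward (towards the nose), take the sander again across its paddle and squeeze the black paddle fully in against the body for a good second, then let go and leave the sander lying in the rest. Never grip or force the paddle while the lever is still back, and leave the other things on the table alone.

Things in the scene. Friction and masses are not known exactly. Their poses are not given: they have to be found in the camera images.
- sander: Yellow cordless sander lying on its flank, mm: 193 long, 50 high, 0.55 kg. Origin: middle of its underside. +x to the metal nose, +y to the side with paddle and pad, +z up. Along x: yellow body -100 to -15 (40 wide); grey collar -15 to 43 (36 wide, y -18 to 18, z 2 to 48), the place to carry it, at the centre of mass; nose 43 to 93 (40 wide) with a round pad out to y = 36.
- sander_collar (a point): Point inside the sander's collar to grip when carrying: sander x 18, y 0, z 27 mm.
- sander_nose (a point): Centre of the sander's metal nose: sander x 66, y 0, z 25 mm.
- paddle_face: The sander's black paddle bar, mm: 80 long (sander x -96 to -16), 8 thick (y), 26 high (z 16 to 42). Origin at its centre, axes as the sander's. Let out, its outer face is at sander y = 38, 10 off the body; squeezed, at y = 32. Body and paddle together are 58 wide let out, 52 squeezed.
- paddle_squeeze (a point): Middle of the free part of the paddle's outer face, behind the lever: sander x -66, y 38, z 29 mm; the fingers fit across here with the opposite one on the plain flank at y = -20.
- paddle (a joint): Paddle travel towards the body, m: 0 let out, 0.006 fully squeezed. Sprung: starts to move at about 4 N, 9 N when fully in; springs out when released. While the lever is back its tail jams against the body and the paddle cannot go in.
- lever (a joint): Red lock-off lever on the paddle, rad: 0 back (locked), 1.25 fully forward, towards the nose (free). Turns about an upright axis at sander x -30, y 34 mm. Needs about 1 N at its tip and stays where it is left.
- lever_tip (a point): Tip of the lever's red tab: a fin 5 mm thick, 24 high (sander z 17 to 41), reaching 30 from its axis, out beyond the paddle; lever back, the tip is at sander x -47, y 58; forward, x -12, y 58. Can be pushed from behind with closed fingertips beside the paddle.
- rest: Fixed plywood test rest, mm. Origin on the table under the sander's place, +x to its open end, z up. Base x -127 to 88, 110 wide, 10 high. Rubber-topped rail 34 wide, x -110 to 45, top at z 40. Two pairs of blue prongs to z 52, 52 apart inside, 62 overall, at x -114 to -98 and -34 to -12; blue end stop at x -114, to z 60. The sander lies with axes as the rest's.
- rest_saddle (a point): Top of the saddle, 40 mm above the rest's origin: where the sander's origin belongs.
- jar_green: Bystander to leave alone: green-lidded glass paint jar, 52 across, 62 high (mm). Origin under its centre.
- jar_red: Bystander to leave alone: red-lidded glass paint jar, 52 across, 62 high (mm). Origin under its centre.
- plaque: Bystander to leave alone: bare light-wood blank lying flat, 75 x 55 x 14 (mm). Origin under its centre.
- sanding_block: Bystander to leave alone: cork sanding block, 95 x 55 x 30 (mm). Origin under its centre.
- mug: Bystander to leave alone: blue ceramic mug, 80 across, 90 high, handle on its +y side (mm). Origin under its centre.
- carton: Bystander to leave alone: plain white box, 100 x 75 x 85 high (mm). Origin under its centre.
Things that resemble listed ones, but are neither listed nor needed, are in the scene too. Leave any green or purple look-alike of the rest alone.

How it is judged (in metres and radians):
On the way, in this order (a step that is already met when the one before it is completed fails the run):
1. the sander lies in the rest, nose over the open end, let go, lever still back (x of sander in the frame of rest between -0.018 and 0.018 m and y of sander in the frame of rest between -0.011 and 0.011 m and z of sander in the frame of rest between 0.035 and 0.045 m and x of sander_nose in the frame of rest above 0.04 m and angle between sander's own z axis and vertical below 0.12 rad and contact force between the fingers and sander below 0.3 N and linear speed of sander below 0.02 m/s and value of joint lever below 0.5 rad), for 0.2 s.
2. the lock-off lever is flipped forward with the sander in the rest (x of sander in the frame of rest between -0.018 and 0.018 m and y of sander in the frame of rest between -0.011 and 0.011 m and z of sander in the frame of rest between 0.035 and 0.045 m and x of sander_nose in the frame of rest above 0.04 m and angle between sander's own z axis and vertical below 0.12 rad and value of joint lever above 1 rad), for 0.1 s.
3. the paddle is squeezed against the body by the fingers for most of a second, with the sander in the rest (x of sander in the frame of rest between -0.018 and 0.018 m and y of sander in the frame of rest between -0.011 and 0.011 m and z of sander in the frame of rest between 0.035 and 0.045 m and x of sander_nose in the frame of rest above 0.04 m and angle between sander's own z axis and vertical below 0.12 rad and value of joint paddle above 0.0048 m and contact force between the fingers and paddle_face above 2 N), for 0.7 s.
At the end, for the whole second after the job is handed in: The sander lies still in the rest: its origin within 18 mm along and 11 mm across of the saddle point, 35 to 45 mm above the table (on the saddle, tilted less than 0.12 rad), nose over the open end, and the paddle let out (less than 1.5 mm in) (x of sander in the frame of rest between -0.018 and 0.018 m and y of sander in the frame of rest between -0.011 and 0.011 m and z of sander in the frame of rest between 0.035 and 0.045 m and x of sander_nose in the frame of rest above 0.04 m and angle between sander's own z axis and vertical below 0.12 rad and value of joint paddle below 0.0015 m and linear speed of sander below 0.02 m/s); the robot touches nothing.
It fails at once if the paddle gripped or forced (over 12 N) while the lever is still back (value of joint lever below 0.7 rad and contact force between the fingers and paddle_face above 12 N).
It fails at once if a bystander pushed more than 30 mm or tipped (distance of any of jar_green, jar_red, plaque, sanding_block, mug, carton from where it was at the start of the episode above 0.03 m or angle between any of jar_green, jar_red, plaque, sanding_block, mug, carton's own z axis and vertical above 0.4 rad).
It also fails if it takes over 61 s, if anything falls off the work surface, if the arm or the gripper's body presses on something with over 40 N, if the wrist force passes 120 N, or if a joint passes its speed limit or range.

ROBOT

A 6-joint arm with a two-finger parallel gripper is mounted at the origin on the work surface. World frame = base frame: x ahead of the robot, y to its left, z up, the work surface at z = 0. Lengths are in mm, angles in rad, forces in N, time in s.
With the tool pointing down it reaches from about 350 to 775 mm from the base axis. Payload 5.5 kg.
Tool frame: the origin (TCP) lies on the mounting face of the last link; the fingertips stand 173 mm ahead of it and the grasp point (between the pads) lies 155 mm ahead of it; z points along the fingers, y is the direction in which the jaws open and shut (so a half turn about z gives the same grasp; the last joint's range is limited). The gripper opens to 85 mm and grips with 20 to 120 N. Pads are 22 mm wide; open, the fingers measure 114 mm over their backs; the gripper's body (76 mm by 85 mm) begins 54 mm behind the grasp point. The pads swing forward as they close: fully open they stand 13 mm farther back than shut.
Start: joints at [1.123, 0.313, 0.046, 1.304, 0, 1.431], TCP at [174.221, 547.996, 404.723] pointing down, gripper open.
Joint ranges: [-2.76, 2.76], [-0.86, 1.69], [-1.03, 1.26], [-2.2, 2.34], [-1.47, 1.5], [-3.14, 3.14]. Speed limits (rad/s): [2.57, 2.57, 3.14, 3.14, 3.14, 3.14].

INTERFACE

Orientations are given as a rotation vector (axis times angle).
In Python, from station import env gives the robot as it stands. The module is installed in compiled form; this text tells all that it offers.
- The arm moves only by the shell command python3 -m pendant 'ROWS' [FORCE]. ROWS is JSON, a list of rows, each a list of 7 numbers: the shift along the world's x, y, z in cm, then the turn, a rotation vector about the world's x, y, z in degrees, then the opening, from -1 (shut) to 1 (fully open). A call has 1 to 12 rows; each row shifts and turns the commanded pose from where the row before left it; what a row does not reach is not made up. A row lasts 1/8 s, in which the tool goes at most 62.5 mm and 10.7 degrees, less where a joint would pass 70% of its speed; a pose out of reach is approached as far as the arm can. A call with a gripper value outside its range is refused whole. The fingers move at their own pace and stop on an object; FORCE is the grip in N (left out, the last holds). Time passes only in rows, so rows that do not move let the fingers close. It gives the time, the measured TCP pose, the force and the opening at its end, in the units of the state.
- env.get_obs(): the state, without advancing time (a new reading comes with each control period).
- env.snapshot(name): name is "side" or "top"; returns a dict with "color" (420x560x3 uint8, red, green, blue), "depth" (420x560 float32, mm along the optical axis (not along the pixel's ray), 0 where there is no reading), "intrinsics" (3x3 intrinsics, pixels), "k1" (the pictures are not rectified: a ray, as slopes to the right and down, at radius r is drawn at 1 + k1 r^2 times it, then the intrinsics apply), "R" (3x3) and "t" (3): a world point X has camera coordinates R X + t. Camera axes: x right, y down, z forward; pixel columns grow to the right and rows downward; lengths in mm; the calibration is good to about 2 mm. A picture is of the moment at which its call begins.
- env.sign_off(): hands the job in, once; it reports no verdict.
Trained networks look in the newest picture that a camera, given by its name, has taken for a name from the list of things; names that differ only in an ending like _2 or _b are one class to them, and where a whole thing is asked for, a point or a joint stands for the part that bears it (a point fixed in the world has none). Each returns a list of dicts, best first, with "p" (0 to 1); they miss things now and then, are a little off and sometimes report something else, mostly with a low value. They report only what shows in the picture. A call takes as long as a camera call. They do not tell look-alikes from the thing itself.
- env.cut_out(camera, target): "region" (420x560 bool, what is visible of it) and "bbox" ([left, top, right, bottom] in pixels, round what is visible of it).
The state is a dict: "clock": time; "joint_positions": joint angles; "qvel": joint speeds; "joint_efforts": joint torques, N m; "tool_pos": TCP position; "eef_rot": TCP orientation; "force": force on the tool from outside, world axes, zero at the start; "moment": the same for the moment, N m; "gripper_width": finger opening in mm.
Only numpy, scipy, OpenCV 4.12 (cv2) and the standard library are available. Lean on these libraries where they do the work, as an engineer would, in place of code of your own. Each camera call takes 0.05 s, during which the arm holds its last target.

## Working session

There is one attempt and no reset: what is moved stays moved. The work goes in short steps, Python scripts to look and compute and a shell command to move; the robot and the scene stay as the last step left them, time stands still between calls to the robot, and variables do not carry over. Pictures are saved under pics/ and viewed, and the job is handed in when it is done.

```bash
mkdir -p pics
cat > h.py <<'E'
import numpy as np, cv2
from station import env
def snap(n,fn=None):
    s=env.snapshot(n)
    if fn: cv2.imwrite('pics/'+fn,s['color'][:,:,::-1])
    return s
def world(s,u,v,d):
    K=s['intrinsics']; p=np.stack([np.asarray(u,float),np.asarray(v,float)],-1).reshape(-1,1,2)
    q=cv2.undistortPoints(p,K,np.array([s['k1'],0,0,0,0.])).reshape(-1,2)
    d=np.asarray(d,float).reshape(-1)
    c=np.c_[q[:,0]*d,q[:,1]*d,d]
    return (c-s['t'])@s['R']
def proj(s,X):
    rv=cv2.Rodrigues(s['R'])[0]
    return cv2.projectPoints(np.asarray(X,float).reshape(-1,1,3),rv,np.asarray(s['t'],float),s['intrinsics'],np.array([s['k1'],0,0,0,0.]))[0].reshape(-1,2)
E
python3 - <<'E'
from h import *
np.set_printoptions(precision=3,suppress=True)
print(env.get_obs())
for n in('top','side'):
    s=snap(n,n+'0.png'); print(n,-s['R'].T@s['t'],s['R'][2])
    for t in ['sander','rest','carton','mug','jar_green','jar_red','plaque','sanding_block']:
        for r in env.cut_out(n,t)[:4]:
            v,u=np.nonzero(r['region']); d=s['depth'][v,u]; k=d>0
            print(t,round(r['p'],2),r['bbox'],np.median(world(s,u[k],v[k],d[k]),0) if k.any() else 0)
E
```

```text
{'clock': 0.0, 'joint_positions': array([1.123, 0.314, 0.045, 1.304, 0.   , 1.431]), 'qvel': array([-0.001, -0.   , -0.001, -0.002,  0.   ,  0.001]), 'joint_efforts': array([ -0.001, -48.063,  29.853,   0.019,  -0.   ,   0.   ]), 'tool_pos': array([174.122, 547.796, 403.795]), 'eef_rot': array([-0.481, -3.104,  0.003]), 'force': array([ 0.084,  0.03 , -0.055]), 'moment': array([-0.013,  0.018,  0.016]), 'gripper_width': 85.5602756216672}
top [ 363.331  -16.551 1293.108] [ 0.118 -0.008 -0.993]
sander 0.97 [309.7, 173.4, 344.3, 244.6] [ 526.815 -163.434   48.151]
sander 0.38 [256.1, 134.3, 276.6, 154.6] [708.592  14.712  60.307]
sander 0.23 [314.3, 214.4, 326.4, 242.2] [ 482.264 -141.992   40.807]
rest 0.88 [181.6, 159.8, 234.9, 242.5] [545.344 173.03   12.411]
rest 0.59 [353.4, 256.5, 403.2, 344.3] [ 284.557 -293.018   11.954]
rest 0.57 [130.1, 250.3, 173.2, 330.2] [298.353 317.456  12.934]
carton 0.71 [83.6, 140.2, 130.9, 186.0] [646.702 437.283  84.848]
mug 0.9 [422.8, 162.1, 464.2, 195.2] [ 627.113 -475.121   43.624]
jar_green 0.8 [258.4, 135.1, 274.4, 152.5] [706.888  14.576  61.1
[... 488 characters left out ...]
490.502 -140.008   40.778]
side [ 247.973  960.002 1138.634] [ 0.168 -0.653 -0.738]
rest 0.75 [210.8, 234.1, 286.0, 284.4] [540.764 193.283  11.893]
rest 0.69 [273.9, 294.0, 358.1, 346.0] [297.636 341.191  11.011]
rest 0.65 [324.3, 156.4, 390.6, 190.1] [ 278.919 -278.435   13.849]
carton 0.96 [154.3, 294.8, 206.6, 335.1] [663.428 449.1    83.507]
mug 0.82 [264.2, 103.7, 290.0, 137.4] [ 621.382 -444.069   56.884]
jar_green 0.16 [253.2, 168.1, 311.5, 191.7] [ 533.577 -153.839   40.85 ]
jar_red 0.52 [235.5, 323.4, 251.7, 331.7] [479.953 430.973  60.259]
plaque 0.53 [291.6, 218.0, 319.0, 238.1] [403.923  12.077  12.544]
sanding_block 0.66 [311.8, 130.4, 337.8, 145.3] [ 430.13  -448.21    26.273]
```

View pics/top0.png

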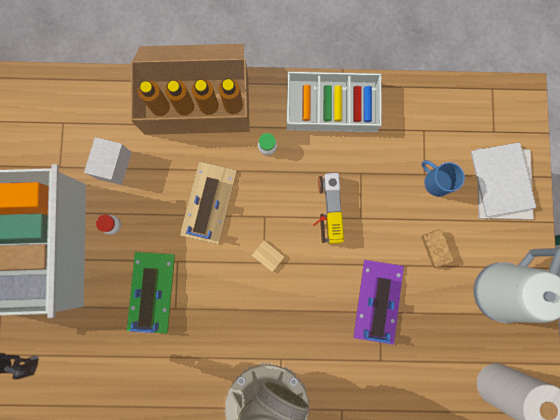

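Run:
```python
import cv2,numpy as np
t=cv2.imread('pics/top0.png');s=cv2.imread('pics/side0.png')
a=cv2.resize(t[160:260,295:360],(390,600),interpolation=3)
b=cv2.resize(t[145:250,175:243],(388,600),interpolation=3)
cv2.imwrite('pics/c1.png',np.hstack([a,b]))
a=cv2.resize(s[150:205,240:330],(720,440),interpolation=3)[:300]
cv2.imwrite('pics/c2.png',np.vstack([cv2.resize(s[155:200,240:330],(600,300),interpolation=3),cv2.resize(s[225:295,190:330],(600,300),interpolation=3)]))
```

```text
(no output)
```

View pics/c1.png

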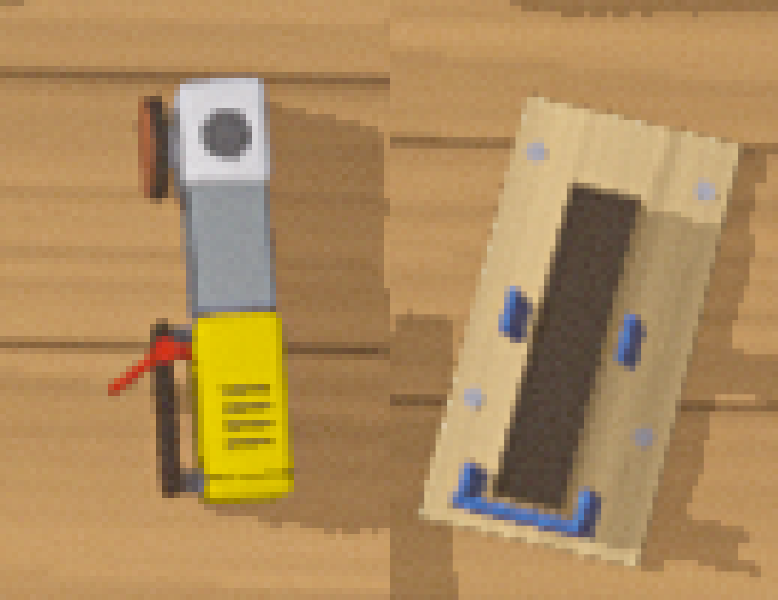

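View pics/c2.png

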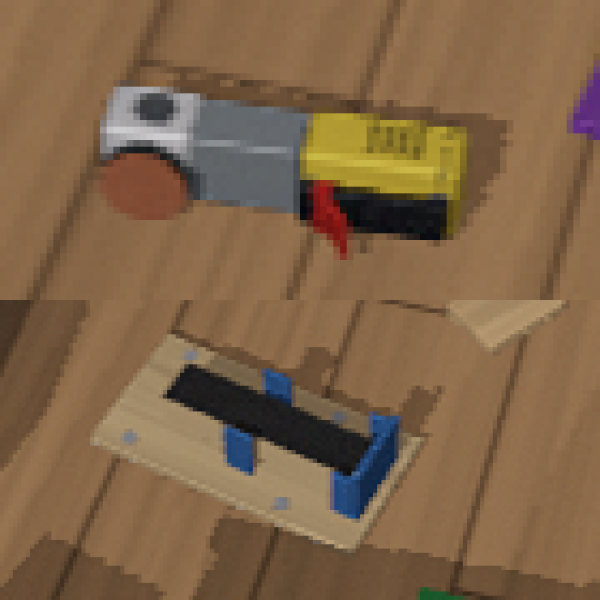

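Top picture candidates. Sander: (333,210) is the only yellow/grey tool, since the yellow sticks at (338,100) are part of a tray. Rest: wooden at (208,203), green look-alike at (150,293), purple at (380,302). I choose the wooden one. The crop shows its blue end stop at the near end and its open end towards +x. The sander's nose points to +x, with the paddle and lever on the left and the lever back.

```bash
cat > fit.py <<'E'
from h import *
def plane(s,u,v,z):
    K=s['intrinsics']; p=np.stack([np.asarray(u,float),np.asarray(v,float)],-1).reshape(-1,1,2)
    q=cv2.undistortPoints(p,K,np.array([s['k1'],0,0,0,0.])).reshape(-1,2)
    r=np.c_[q,np.ones(len(q))]@s['R']; c=-s['R'].T@s['t']
    return c+r*((z-c[2])/r[:,2])[:,None]
def rect(s,mask,z):
    n,l,st,ce=cv2.connectedComponentsWithStats(mask.astype(np.uint8))
    i=1+np.argmax(st[1:,4]); v,u=np.nonzero(l==i)
    P=plane(s,u,v,z)[:,:2].astype(np.float32)
    c,wh,a=cv2.minAreaRect(P); m=P.mean(0); w,V=np.linalg.eigh(np.cov(P.T)); d=V[:,1]*np.sign(V[0,1])
    a=np.radians(a); 
    if wh[0]<wh[1]: a+=np.pi/2
    a=np.degrees(np.arctan(np.tan(a)))
    return len(u),np.round(c,1),np.round(wh,1),'ang',round(float(a),1),'mean',m.round(1),'pca',round(float(np.degrees(np.arctan2(d[1],d[0]))),1)
E
python3 - <<'E'
from fit import *
for n in('top','side'):
    s=snap(n); h=cv2.cvtColor(s['color'],cv2.COLOR_RGB2HSV).astype(int); H,S,V=h[...,0],h[...,1],h[...,2]
    r=max([r for r in env.cut_out(n,'rest')],key=lambda r:(r['p']))
    x0,y0,x1,y1=map(int,r['bbox']); m=np.zeros(H.shape,bool); m[y0-3:y1+4,x0-3:x1+4]=1
    print(n,'rail',rect(s,m&(V<75)&(S<140),40))
    D=s['depth']; vv,uu=np.indices(D.shape); W=world(s,uu.ravel(),vv.ravel(),D.ravel()).reshape(D.shape+(3,))
    print(' base',rect(s,m&(W[...,2]>5)&(W[...,2]<16)|m&(V<75)&(W[...,2]>5),10))
    b=(330,176) if n=='top' else (0,0)
    m=np.zeros(H.shape,bool)
    if n=='top': m[165:255,305:355]=1
    else: m[155:200,240:330]=1
    y=m&(H>20)&(H<32)&(S>190)
    top=m&(W[...,2]>44)
    print(' yellow',rect(s,y&(W[...,2]>46),50),'collar',rect(s,top&(S<110)&(V>70),49))
    print(' alltop',rect(s,top,50))
    print(np.median(W[y&(W[...,2]>44)],0))
E
```

```text
top rail (6, array([472.1, 206.4]), array([8.2, 2.7]), 'ang', 2.3, 'mean', array([471.2, 205.9], dtype=float32), 'pca', -10.4)
 base (1972, array([552.1, 173.9]), array([116.6, 226.1]), 'ang', -12.9, 'mean', array([557.3, 172.4], dtype=float32), 'pca', -10.9)
 yellow (403, array([ 482.4, -174.7]), array([82.6, 38.8]), 'ang', 4.1, 'mean', array([ 482.3, -175.1], dtype=float32), 'pca', 4.1) collar (509, array([ 578.6, -166.6]), array([105.9,  38.8]), 'ang', 2.8, 'mean', array([ 580.4, -167.2], dtype=float32), 'pca', 4.8)
 alltop (952, array([ 536.4, -170.2]), array([191.2,  40. ]), 'ang', 4.6, 'mean', array([ 534.6, -170.7], dtype=float32), 'pca', 4.5)
[ 482.27829954 -174.19053227   49.99410157]
side rail (284, array([ 271.7, -297.1]), array([ 38.5, 153.8]), 'ang', -8.3, 'mean', array([ 271.5, -297.4], dtype=float32), 'pca', -7.7)
 base (918, array([ 284.6, -294.9]), array([125.5, 217. ]), 'ang', -6.1, 'mean', array([ 289.2, -293.5], dtype=float32), 'pca', -9.0)
 yellow (1, array([ 519.1, -172.1]), array([0., 0.]), 'ang', 0.0, 'mean', array([ 519.1, -172.1], dtype=float32), 'pca', nan) collar (193, array([ 577.6, -163.2]), array([107.5,  42.3]), 'ang', 4.3, 'mean', array([ 579.3, -162.7], dtype=float32), 'pca', 4.5)
 alltop (387, array([ 535.7, -164.4]), array([190.6,  44.7]), 'ang', 4.4, 'mean', array([ 534.5, -165.7], dtype=float32), 'pca', 4.5)
[ 520.01461548 -176.10230586   46.1591828 ]fit.py:11: RuntimeWarning: Degrees of freedom <= 0 for slice
  c,wh,a=cv2.minAreaRect(P); m=P.mean(0); w,V=np.linalg.eigh(np.cov(P.T)); d=V[:,1]*np.sign(V[0,1])
  c *= np.true_divide(1, fact)
  c *= np.true_divide(1, fact)
```

Run:
```python
from fit import *
for n,bb in(('top',(178,156,238,246)),('side',(206,230,290,288))):
    s=snap(n); h=cv2.cvtColor(s['color'],cv2.COLOR_RGB2HSV).astype(int); H,S,V=h[...,0],h[...,1],h[...,2]
    m=np.zeros(H.shape,bool); m[bb[1]:bb[3],bb[0]:bb[2]]=1
    D=s['depth']; vv,uu=np.indices(D.shape); W=world(s,uu.ravel(),vv.ravel(),D.ravel()).reshape(D.shape+(3,))
    print(np.percentile(V[m],[1,5,20,50]))
    for th in (85,95,105):
        print(n,'rail',rect(s,m&(V<th)&(S<150),40))
    rh=m&(W[...,2]>33)&(W[...,2]<46); print('depthrail',rect(s,rh,40), np.median(W[rh],0))
    bl=m&(H>100)&(H<125)&(S>120); n_,l,st,ce=cv2.connectedComponentsWithStats(bl.astype(np.uint8))
    for i in range(1,n_):
        if st[i,4]>5:
            z=W[l==i]; k=z[:,2]>45
            print('blue',ce[i],st[i,4],z.mean(0).round(1), z[k].mean(0).round(1) if k.any() else '')
```

```text
[ 78.  82. 148. 179.]
top rail (415, array([536.6, 179. ]), array([ 30.4, 149.4]), 'ang', -11.9, 'mean', array([531.9, 180.7], dtype=float32), 'pca', -11.3)
top rail (634, array([536.5, 178.7]), array([ 32.6, 151.5]), 'ang', -12.2, 'mean', array([536.2, 178.8], dtype=float32), 'pca', -12.3)
top rail (658, array([536.5, 179.1]), array([ 33.2, 152. ]), 'ang', -11.9, 'mean', array([535.8, 178.9], dtype=float32), 'pca', -12.0)
depthrail (713, array([537.6, 178.8]), array([ 35.7, 155.3]), 'ang', -11.9, 'mean', array([537.3, 179.1], dtype=float32), 'pca', -12.2) [536.4636138  179.39191525  40.50882084]
blue [195.57142857 199.        ] 7 [551.3 204.7  51.3] [551.3 204.7  51.3]
blue [215.875 203.625] 8 [539.5 149.1  53. ] [539.5 149.1  53. ]
blue [197.20512821 233.23076923] 39 [458.  195.5  57.7] [458.  195.5  57.7]
[ 26.  31. 104. 137.]
side rail (470, array([537.7, 180.4]), array([ 39.3, 150.9]), 'ang', -11.0, 'mean', array([536.4, 180. ], dtype=float32), 'pca', -11.8)
side rail (482, array([539.6, 189.9]), array([ 58.7, 150.9]), 'ang', -11.0, 'mean', array([536.2, 180.3], dtype=float32), 'pca', -11.8)
side rail (521, array([538., 180.]), array([139.1, 112.1]), 'ang', 24.8, 'mean', array([535.2, 178. ], dtype=float32), 'pca', -11.4)
depthrail (514, array([538.1, 182.4]), array([ 66.5, 148.9]), 'ang', -9.3, 'mean', array([537.6, 181.8], dtype=float32), 'pca', -12.8) [533.88519387 182.01793226  39.1713137 ]
blue [254.51351351 244.91891892] 37 [538.5 151.7  40.1] [539.5 151.3  48.6]
blue [275.18857143 264.21714286] 175 [458.  204.5  40.1] [457.1 200.   54. ]
blue [245.54716981 259.43396226] 53 [549.6 207.4  34.5] [548.4 206.7  49.1]
```

```bash
python3 -m pendant '[[3,-6,0,0,0,2.2,1],[3,-6,0,0,0,2.2,1],[3,-6,0,0,0,2.2,1],[3,-6,0,0,0,2.2,1],[3,-6,0,0,0,2.2,1],[3,-6,0,0,0,2.2,1],[3,-6,0,0,0,2.2,1],[3,-6,0,0,0,2.2,1],[3,-6,0,0,0,2.2,1],[3,-6,0,0,0,2.2,1],[3,-6,0,0,0,0,1],[0,0,0,0,0,0,1]]' 60
```

```text
clock: 2.7
tool_pos: [483.3, -70.7, 404.3]
eef_rot: [-0.11, 3.139, -0.001]
force: [-0.0, 0.0, -0.3]
gripper_width: 85.2
```

```bash
python3 -m pendant '[[2.5,-3.3,0,0,0,0.5,1],[2.5,-3.3,0,0,0,0,1],[2.44,-3.2,0,0,0,0,1],[0,0,-4,0,0,0,1],[0,0,-4,0,0,0,1],[0,0,-3,0,0,0,1],[0,0,0,0,0,0,1]]'
python3 - <<'E'
from h import *
s=snap('top','t1.png');s2=snap('side','s1.png')
cv2.imwrite('pics/c3.png',np.hstack([cv2.resize(s['color'][150:260,280:380,::-1],(400,440)),cv2.resize(s2['color'][105:215,220:320,::-1],(400,440))]))
E
```

```text
clock: 3.58
tool_pos: [554.8, -163.4, 292.4]
eef_rot: [0.135, -3.133, -0.005]
force: [-0.1, -0.7, -0.1]
gripper_width: 85.4
```

View pics/c3.png

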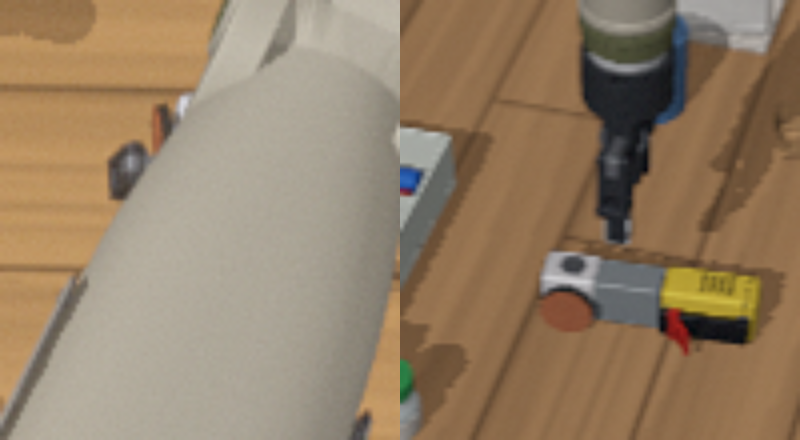

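The arm is above the collar, clear of the lever and pad. Going down.

```bash
python3 -m pendant '[[0.29,-0.53,-2,0,0,-0.4,1],[0,0,-3,0,0,0,1],[0,0,-3,0,0,0,1],[0,0,-3,0,0,0,1],[0,0,0,0,0,0,1],[0,0,0,0,0,0,1]]'
```

```text
clock: 4.42
tool_pos: [560.0, -170.5, 186.9]
eef_rot: [-0.123, 3.137, -0.002]
force: [-0.2, -0.1, -0.9]
gripper_width: 85.4
```

```bash
python3 -m pendant '[[-0.2,0.2,-0.4,0,0,0,1],[0,0,0,0,0,0,0.2],[0,0,0,0,0,0,-0.3],[0,0,0,0,0,0,-1],[0,0,0,0,0,0,-1],[0,0,0,0,0,0,-1],[0,0,0,0,0,0,-1]]' 60
python3 - <<'E'
from h import *
s2=snap('side')
cv2.imwrite('pics/c4.png',cv2.resize(s2['color'][105:215,220:340,::-1],(720,660))[:600])
E
```

```text
clock: 5.3
tool_pos: [557.5, -169.0, 181.5]
eef_rot: [-0.122, 3.138, -0.003]
force: [-0.4, -3.9, 5.5]
gripper_width: 35.5
```

View pics/c4.png

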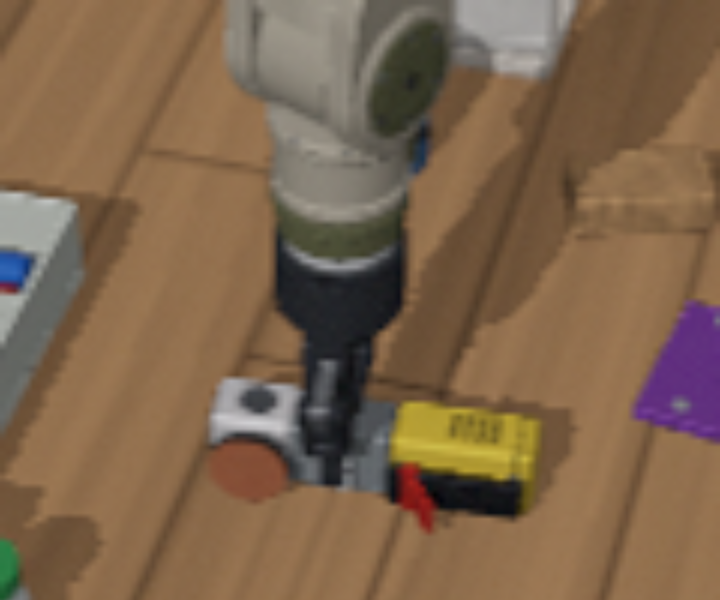

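```bash
python3 -m pendant '[[0,0,1,0,0,0,-1],[0,0,3,0,0,0,-1],[0,0,4,0,0,0,-1],[0,0,4,0,0,0,-1],[0.2,3,0,0,0,-1.6,-1],[0.4,4.5,0,0,0,-2,-1],[0.4,4.5,0,0,0,-2,-1],[0.4,4.5,0,0,0,-2,-1],[0.4,4.5,0,0,0,-2,-1],[0.4,4.5,0,0,0,-2,-1],[0.4,4.5,0,0,0,-3,-1],[0.2,3,0,0,0,-2,-1]]'
```

```text
clock: 6.85
tool_pos: [583.8, 164.2, 299.3]
eef_rot: [-0.331, -3.12, -0.001]
force: [0.1, 0.2, -5.9]
gripper_width: 35.4
```

```bash
python3 -m pendant '[[0,0,0,0,0,0,-1],[0,0,0,0,0,0,-1]]'
python3 - <<'E'
from h import *
s2=snap('side')
cv2.imwrite('pics/c5.png',cv2.resize(s2['color'][150:300,180:350,::-1],(680,600)))
s2=snap('top')
cv2.imwrite('pics/c6.png',cv2.resize(s2['color'][120:270,150:320,::-1],(680,600)))
E
```

```text
clock: 7.1
tool_pos: [584.2, 161.8, 299.6]
eef_rot: [-0.331, -3.121, 0.001]
force: [-0.2, 0.3, -5.9]
gripper_width: 35.8
```

View pics/c5.png

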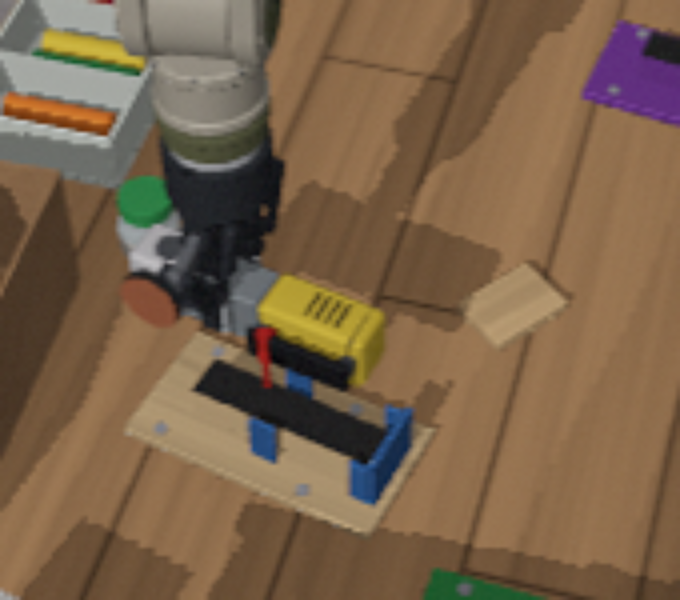

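View pics/c6.png

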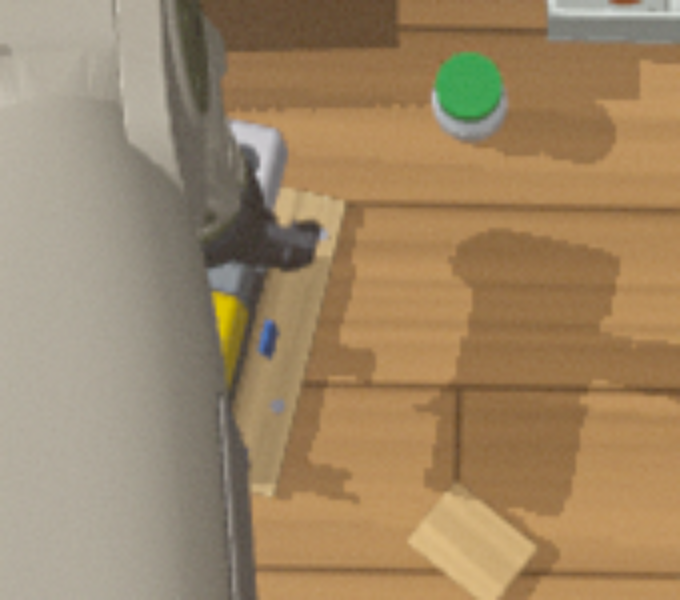

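```bash
python3 -m pendant '[[0.2,0.65,0,0,0,0,-1],[0,0,-2,0,0,0,-1],[0,0,-2,0,0,0,-1],[0,0,-1,0,0,0,-1],[0,0,0,0,0,0,-1],[0,0,0,0,0,0,-1]]'
python3 - <<'E'
from fit import *
for n in('side','top'):
    s2=snap(n); h=cv2.cvtColor(s2['color'],cv2.COLOR_RGB2HSV).astype(int)
    if n=='side': cv2.imwrite('pics/c7.png',cv2.resize(s2['color'][180:300,180:316,::-1],(680,600)))
    H,S,V=h[...,0],h[...,1],h[...,2]; y=(H>20)&(H<32)&(S>190)
    y[:180]=0; y[:,:200]=0;y[:,320:]=0
    D=s2['depth']; vv,uu=np.indices(D.shape); W=world(s2,uu.ravel(),vv.ravel(),D.ravel()).reshape(D.shape+(3,))
    print(n,rect(s2,y,117), np.percentile(W[y][:,2],[5,50,95]))
    z=np.percentile(W[y][:,2],60); print(rect(s2,y&(W[...,2]>z-5),z),z)
E
```

```text
clock: 7.95
tool_pos: [587.4, 168.3, 251.6]
eef_rot: [0.332, 3.123, 0.001]
force: [0.1, 0.4, -5.5]
gripper_width: 35.6
side (21, array([468.7, 215.5]), array([ 8. , 38.9]), 'ang', -81.6, 'mean', array([469.3, 214.8], dtype=float32), 'pca', -85.1) [ 81.20635931  98.54092531 118.00202676]
(17, array([516. , 205.9]), array([ 5., 37.]), 'ang', -12.6, 'mean', array([516.3, 205.8], dtype=float32), 'pca', -13.0) 99.43148725608785
top (59, array([530.1, 161.5]), array([47.4, 14.7]), 'ang', 11.5, 'mean', array([535.9, 164.7], dtype=float32), 'pca', 5.9) [ 92.7504259  119.43011224 122.88655578]
(45, array([536.4, 164.3]), array([31.1, 12.8]), 'ang', 2.1, 'mean', array([539.2, 165.4], dtype=float32), 'pca', 3.8) 119.91804579918151
```

View pics/c7.png

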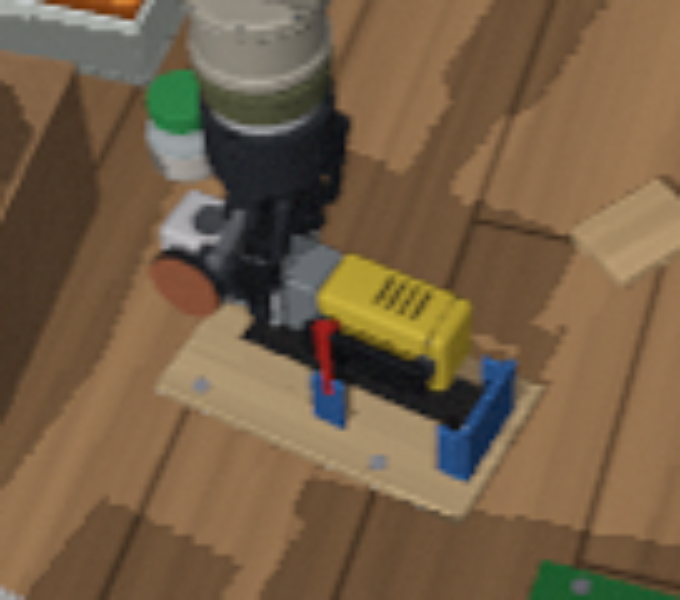

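```bash
python3 -m pendant '[[-0.15,0,-1,0,0,0,-1],[0,0,-0.8,0,0,0,-1],[0,0,-0.5,0,0,0,-1],[0,0,0,0,0,0,-1],[0,0,-0.3,0,0,0,-1],[0,0,-0.3,0,0,0,-1],[0,0,0,0,0,0,-1]]'
```

```text
clock: 8.93
tool_pos: [585.5, 168.3, 221.7]
eef_rot: [0.332, 3.124, 0.0]
force: [0.2, -0.6, -6.2]
gripper_width: 35.4
```

```bash
python3 -m pendant '[[0,0,-0.1,0,0,0,-1],[0,0,0,0,0,0,-1]]'
python3 - <<'E'
from h import *
s2=snap('side'); cv2.imwrite('pics/c8.png',cv2.resize(s2['color'][190:300,190:315,::-1],(680,600)))
E
```

```text
clock: 9.18
tool_pos: [585.5, 168.3, 221.5]
eef_rot: [0.332, 3.123, 0.0]
force: [-1.4, -0.3, 2.2]
gripper_width: 35.5
```

View pics/c8.png

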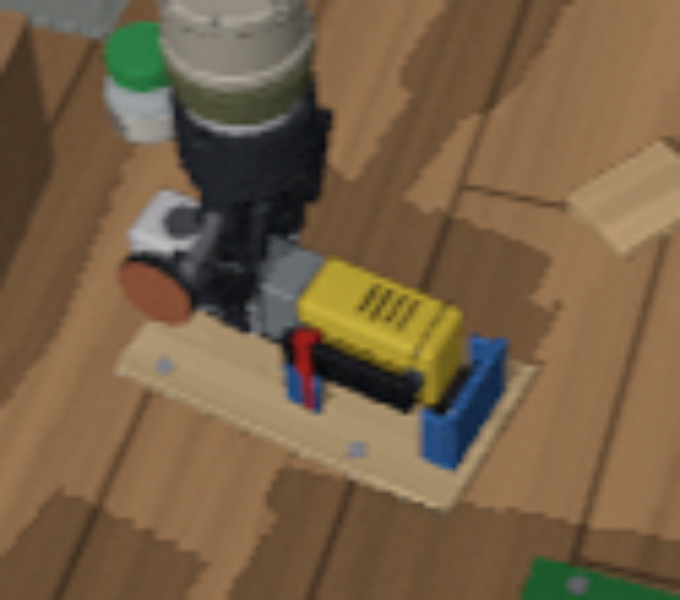

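```bash
python3 -m pendant '[[0,0,0,0,0,0,0],[0,0,0,0,0,0,0.5],[0,0,0,0,0,0,1],[0,0,0,0,0,0,1],[0,0,3,0,0,0,1],[0,0,5,0,0,0,1],[0,0,5,0,0,0,1],[-2,5,2,0,0,0,1],[-3,5,0,0,0,0,1],[-3,5,0,0,0,0,1],[-3,5,0,0,0,0,-1],[0,0,0,0,0,0,-1]]'
cat > look.py <<'E'
from fit import *
import sys
for n in('top','side'):
    s=snap(n); h=cv2.cvtColor(s['color'],cv2.COLOR_RGB2HSV).astype(int); H,S,V=h[...,0],h[...,1],h[...,2]
    bb=(170,140,250,250) if n=='top' else (190,190,310,290)
    cv2.imwrite('pics/%s_%s.png'%(sys.argv[1],n),cv2.resize(s['color'][bb[1]:bb[3],bb[0]:bb[2],::-1],None,fx=5,fy=5,interpolation=3))
    m=np.zeros(H.shape,bool); m[bb[1]:bb[3],bb[0]:bb[2]]=1
    D=s['depth']; vv,uu=np.indices(D.shape); W=world(s,uu.ravel(),vv.ravel(),D.ravel()).reshape(D.shape+(3,))
    y=m&(H>20)&(H<32)&(S>190)&(W[...,2]>82)
    print(n,'yellow',rect(s,y,90),'z',np.median(W[y][:,2]))
    t=m&(W[...,2]>84)&(W[...,2]<97); print('  alltop',rect(s,t,90))
    q=rect(s,t,90); c=q[1]; a=np.radians(q[-1]); o=c+3.5*np.array([np.cos(a),np.sin(a)])
    R=np.array([568.5,172.1]); b=np.radians(-12.1); d=o-R
    print('  origin',o.round(1),'in rest',(d@[np.cos(b),np.sin(b)]).round(1),(d@[-np.sin(b),np.cos(b)]).round(1))
    r=m&((H<6)|(H>174))&(S>170)&(V>90)&(W[...,2]>50)
    P=W[r]; 
    if len(P): 
        a=np.radians(q[-1]); E=P[:,:2]-o; x=E@[np.cos(a),np.sin(a)]; yy=E@[-np.sin(a),np.cos(a)]
        i=np.argsort(yy)[-6:]; print('  red n',len(P),'tip sander xy',np.median(x[i]).round(1),np.median(yy[i]).round(1),'mean',x.mean().round(1),yy.mean().round(1))
E
python3 look.py l1
```

```text
clock: 10.72
tool_pos: [473.0, 371.4, 370.8]
eef_rot: [-0.322, -3.125, -0.001]
force: [0.8, -0.9, -0.4]
gripper_width: 51.7
top yellow (441, array([511.2, 184. ]), array([38.9, 82.8]), 'ang', -11.9, 'mean', array([511.5, 184. ], dtype=float32), 'pca', -12.2) z 89.93220547086261
  alltop (1020, array([564.6, 173.2]), array([ 40. , 191.8]), 'ang', -11.9, 'mean', array([563.7, 173.6], dtype=float32), 'pca', -11.9)
  origin [568.  172.5] in rest -0.5 0.3
  red n 23 tip sander xy -41.1 49.4 mean -33.0 37.9Traceback (most recent call last):
  File "look.py", line 10, in <module>
    print(n,'yellow',rect(s,y,90),'z',np.median(W[y][:,2]))
                     ~~~~^^^^^^^^
  File "fit.py", line 9, in rect
    i=1+np.argmax(st[1:,4]); v,u=np.nonzero(l==i)
        ~~~~~~~~~^^^^^^^^^^
    return _wrapfunc(a, 'argmax', axis=axis, out=out, **kwds)
    return bound(*args, **kwds)
ValueError: attempt to get argmax of an empty sequence
```

```bash
cd pics; python3 -c "
import cv2,numpy as np
a=cv2.imread('l1_top.png');b=cv2.imread('l1_side.png');b=cv2.resize(b,(396,330));a=cv2.resize(a,(400,550));c=np.zeros((550,796,3),np.uint8);c[:,:400]=a;c[:330,400:]=b;cv2.imwrite('l1.png',c)"
```

```text
(no output)
```

View pics/l1.png

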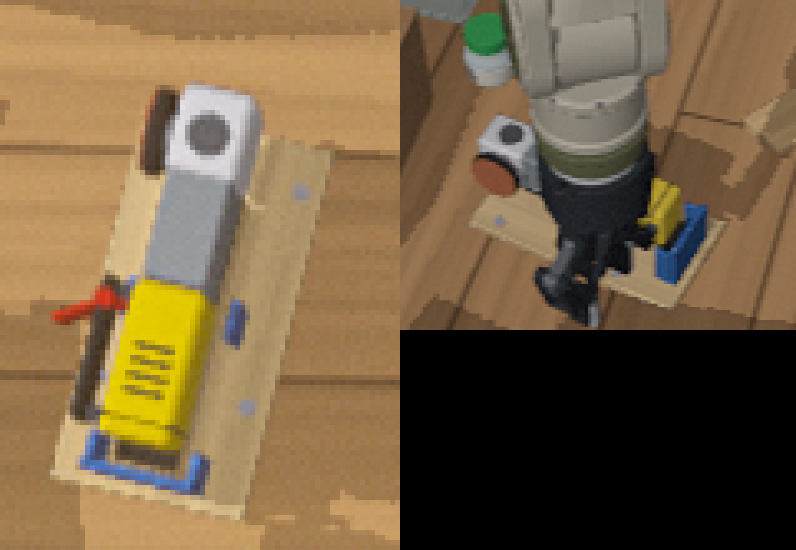

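```bash
python3 -m pendant '[[1,-4,0,0,0,0,-1],[1,-4,0,0,0,0,-1],[1,-3.8,0,0,0,0,-1],[0,0,-3,0,0,0,-1],[0,0,-4,0,0,0,-1],[0,0,-3,0,0,0,-1],[0,0,0,0,0,0,-1],[0,0,0,0,0,0,-1]]'
python3 - <<'E'
from h import *
s2=snap('side'); cv2.imwrite('pics/d1.png',cv2.resize(s2['color'][190:310,180:316,::-1],(680,600)))
E
```

```text
clock: 11.82
tool_pos: [506.4, 249.5, 271.8]
eef_rot: [0.334, 3.122, 0.001]
force: [0.6, 0.5, 1.2]
gripper_width: 0.2
```

View pics/d1.png

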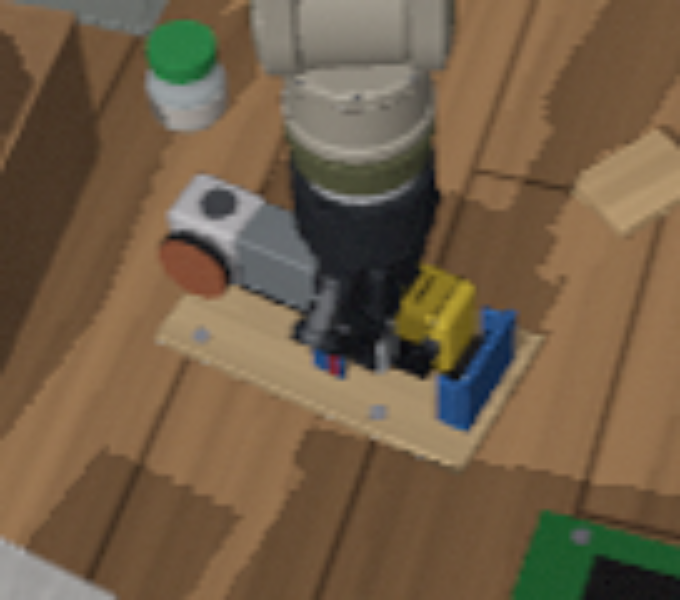

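```bash
python3 -m pendant '[[-0.3,0.4,0,0,0,0,-1],[0,0,-2.4,0,0,0,-1],[0,0,-2,0,0,0,-1],[0,0,0,0,0,0,-1],[0,0,0,0,0,0,-1]]'
python3 - <<'E'
from h import *
s2=snap('side'); cv2.imwrite('pics/d2.png',cv2.resize(s2['color'][200:290,200:302,::-1],(680,600)))
E
```

```text
clock: 12.5
tool_pos: [502.9, 254.7, 227.9]
eef_rot: [0.331, 3.122, 0.001]
force: [-0.4, 0.5, 0.7]
gripper_width: 0.1
```

View pics/d2.png

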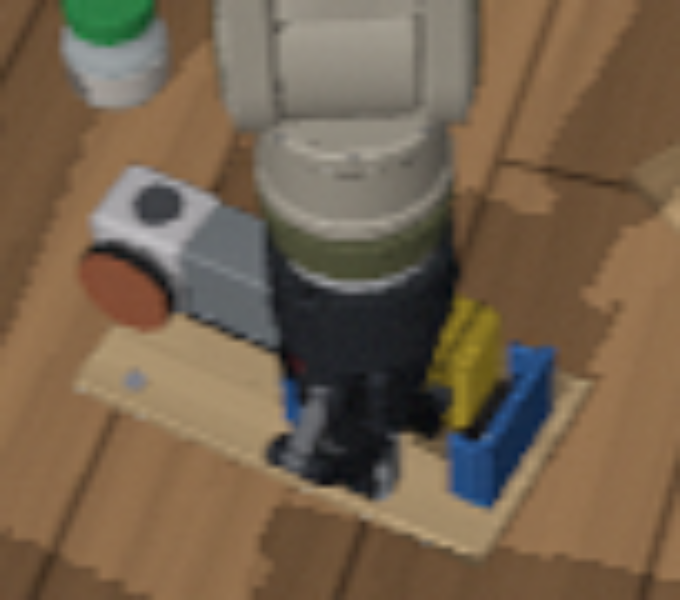

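```bash
python3 -m pendant '[[-0.1,-0.5,0,0,0,0,-1],[1,-0.2,0,0,0,0,-1],[0.5,-0.1,0,0,0,0,-1],[0.5,-0.1,0,0,0,0,-1],[0,0,0,0,0,0,-1]]';python3 -m pendant '[[0.5,-0.1,0,0,0,0,-1],[0.5,-0.1,0,0,0,0,-1],[0.5,-0.1,0,0,0,0,-1],[0,0,0,0,0,0,-1]]'
python3 - <<'E'
from h import *
s2=snap('side'); cv2.imwrite('pics/d3.png',cv2.resize(s2['color'][200:290,200:302,::-1],(680,600)))
E
```

```text
clock: 13.18
tool_pos: [522.0, 245.2, 226.6]
eef_rot: [0.333, 3.124, 0.0]
force: [-0.6, 0.1, 0.1]
gripper_width: -0.2
clock: 13.68
tool_pos: [537.1, 242.1, 226.7]
eef_rot: [0.333, 3.123, -0.0]
force: [0.5, 0.1, -0.3]
gripper_width: 0.0
```

View pics/d3.png

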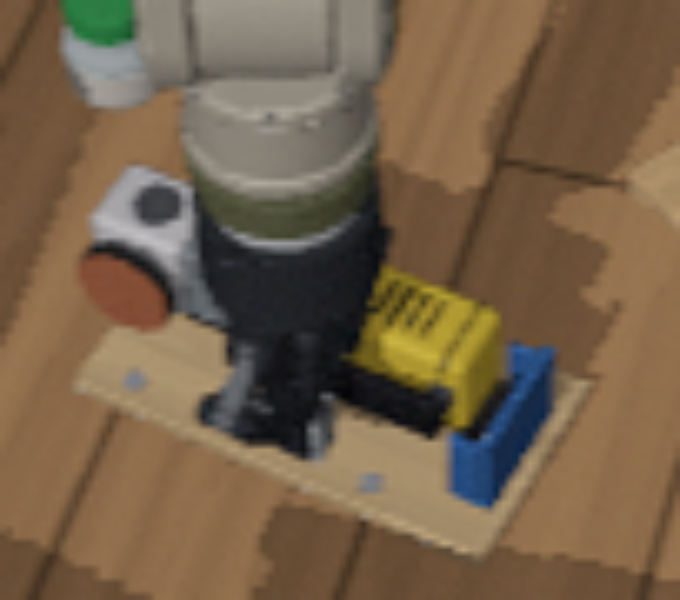

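```bash
python3 -m pendant '[[0.5,-0.1,0,0,0,0,-1],[0.3,-0.06,0,0,0,0,-1],[0,0,0,0,0,0,-1]]';python3 -m pendant '[[0.2,-0.04,0,0,0,0,-1],[0,0,0,0,0,0,-1]]'
```

```text
clock: 14.1
tool_pos: [544.8, 240.6, 226.7]
eef_rot: [0.332, 3.124, 0.0]
force: [-0.3, 0.2, 0.1]
gripper_width: -0.2
clock: 14.35
tool_pos: [546.6, 240.3, 226.7]
eef_rot: [0.332, 3.124, 0.0]
force: [0.3, -0.5, 0.8]
gripper_width: 0.0
```

```bash
sed -i 's/if n==.top. else (190/if n=="top" else (190/; s/(.top.,.side.)/("top",)/' look.py
python3 -m pendant '[[-1,0.2,0,0,0,0,-1],[-1,1,0,0,0,0,-1],[-1,1,3,0,0,0,-1],[-3,5,3,0,0,0,-1],[-3,5,3,0,0,0,-1],[0,2,0,0,0,0,-1],[0,0,0,0,0,0,-1]]'
python3 look.py l2
```

```text
clock: 15.22
tool_pos: [458.5, 379.1, 313.7]
eef_rot: [0.327, 3.124, 0.0]
force: [-0.1, -1.1, 0.1]
gripper_width: 0.0
top yellow (446, array([511.3, 183.6]), array([39.3, 83.1]), 'ang', -11.6, 'mean', array([511.4, 183.9], dtype=float32), 'pca', -11.7) z 90.2485835757806
  alltop (1031, array([564.6, 173.2]), array([ 40.5, 191.6]), 'ang', -12.2, 'mean', array([563.2, 173.5], dtype=float32), 'pca', -12.0)
  origin [568.  172.5] in rest -0.5 0.3
  red n 22 tip sander xy -24.8 49.4 mean -35.2 25.9
```

View pics/l2_top.png

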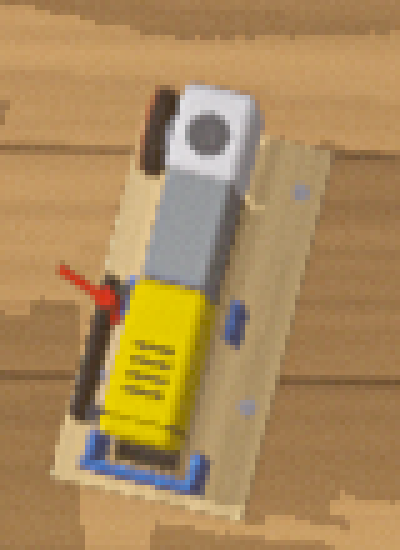

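The top view shows the lever past the middle, tip at about (62,268) in the crop. I estimate about 1 rad, so not fully forward. The sander hasn't moved. I'll push again, slightly closer in and a little farther.

```bash
python3 -m pendant '[[2.1,-4.5,0,0,0,0,-1],[2.1,-4.5,0,0,0,0,-1],[2.1,-4.3,0,0,0,0,-1],[0,0,-3,0,0,0,-1],[0,0,0,0,0,0,-1]]'
```

```text
clock: 15.9
tool_pos: [521.4, 242.1, 280.8]
eef_rot: [-0.337, -3.117, 0.004]
force: [-0.6, -0.2, 0.3]
gripper_width: -0.2
```

```bash
python3 -m pendant '[[0,0.35,-2,0,0,0,-1],[0,0,-2,0,0,0,-1],[0,0,-1.2,0,0,0,-1],[0,0,0,0,0,0,-1],[0,0,0,0,0,0,-1]]'
```

```text
clock: 16.52
tool_pos: [522.6, 248.2, 232.7]
eef_rot: [0.332, 3.123, 0.001]
force: [0.2, 0.1, -0.1]
gripper_width: 0.2
```

```bash
python3 -m pendant '[[-0.1,-0.5,-0.4,0,0,0,-1],[0,-0.28,0,0,0,0,-1],[0,0,0,0,0,0,-1]]'; python3 -m pendant '[[1,-0.21,0,0,0,0,-1],[0.7,-0.15,0,0,0,0,-1],[0.5,-0.1,0,0,0,0,-1],[0,0,0,0,0,0,-1]]'; python3 -m pendant '[[0.2,-0.04,0,0,0,0,-1],[0,0,0,0,0,0,-1]]'; python3 -m pendant '[[0.2,-0.04,0,0,0,0,-1],[0,0,0,0,0,0,-1]]'
```

```text
clock: 16.9
tool_pos: [521.3, 240.0, 228.1]
eef_rot: [0.333, 3.124, 0.0]
force: [0.2, -0.3, -0.9]
gripper_width: -0.3
clock: 17.4
tool_pos: [543.8, 235.6, 227.8]
eef_rot: [0.333, 3.124, 0.0]
force: [0.3, -0.6, -0.2]
gripper_width: 0.1
clock: 17.65
tool_pos: [545.2, 235.3, 227.8]
eef_rot: [-0.332, -3.124, 0.0]
force: [-1.6, 0.9, -0.4]
gripper_width: 0.1
clock: 17.9
tool_pos: [547.1, 234.9, 227.8]
eef_rot: [-0.332, -3.124, -0.0]
force: [-1.0, 0.5, -0.2]
gripper_width: -0.1
```

```bash
python3 -m pendant '[[0.2,-0.04,0,0,0,0,-1],[0,0,0,0,0,0,-1]]'; python3 -m pendant '[[0.2,-0.04,0,0,0,0,-1],[0,0,0,0,0,0,-1]]'
```

```text
clock: 18.15
tool_pos: [549.2, 234.6, 227.8]
eef_rot: [-0.332, -3.123, -0.0]
force: [-2.4, 1.7, 0.0]
gripper_width: -0.2
clock: 18.4
tool_pos: [551.4, 234.2, 227.9]
eef_rot: [0.332, 3.124, 0.001]
force: [-1.2, 1.8, -0.2]
gripper_width: -0.4
```

```bash
python3 -m pendant '[[-1,0.2,0,0,0,0,-1],[-1,1,0,0,0,0,-1],[-1,1,3,0,0,0,-1],[-3,5,3,0,0,0,-1],[-3,5,3,0,0,0,-1],[0,2,0,0,0,0,-1],[0,0,0,0,0,0,-1]]'
python3 look.py l3
```

```text
clock: 19.27
tool_pos: [463.5, 372.9, 314.9]
eef_rot: [0.328, 3.123, 0.0]
force: [0.4, -0.8, -1.4]
gripper_width: 0.1
top yellow (440, array([512.5, 185.9]), array([39.7, 82.8]), 'ang', -15.2, 'mean', array([512.5, 185.8], dtype=float32), 'pca', -14.8) z 89.98733673438828
  alltop (1018, array([565.2, 171.9]), array([ 40.2, 191.8]), 'ang', -15.3, 'mean', array([563.3, 172.8], dtype=float32), 'pca', -15.1)
  origin [568.6 171. ] in rest 0.3 -1.1
  red n 20 tip sander xy -18.7 49.7 mean -25.2 40.6
```

View pics/l3_top.png

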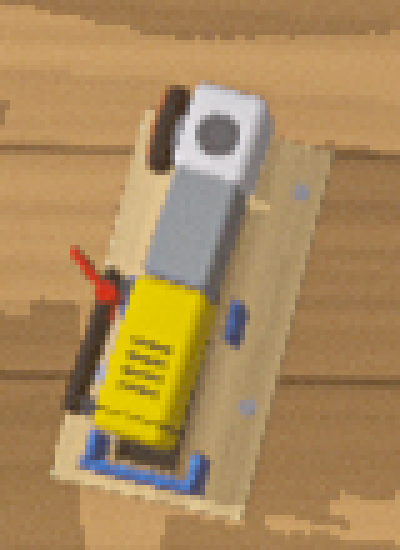

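The sander turned about 3° under the lever's end stop, so the lever is fully forward: tip at (75,250), about 35° ahead. It is still well inside tolerance. Next is the squeeze.

```bash
python3 -m pendant '[[0,0,0,0,0,-1.6,1],[1.1,-4.5,0,0,0,-1.6,1],[1.1,-4.5,0,0,0,0,1],[1.1,-4.5,0,0,0,0,1],[1,-4.4,0,0,0,0,1],[0,0,0,0,0,0,1],[0,0,0,0,0,0,1]]' 25
```

```text
clock: 20.2
tool_pos: [507.2, 191.5, 314.6]
eef_rot: [-0.423, -3.112, -0.0]
force: [-0.6, 0.3, -0.3]
gripper_width: 85.8
```

```bash
python3 -m pendant '[[0,0.25,-2,0,0,0,1],[0,0,-2.5,0,0,0,1],[0,0,-2,0,0,0,1],[0,0,0,0,0,0,1]]'
python3 - <<'E'
from h import *
s2=snap('side'); cv2.imwrite('pics/e1.png',cv2.resize(s2['color'][190:280,200:302,::-1],(680,600)))
E
```

```text
clock: 20.7
tool_pos: [505.9, 195.6, 248.4]
eef_rot: [-0.417, -3.11, 0.002]
force: [0.7, 0.4, 0.6]
gripper_width: 85.3
```

View pics/e1.png

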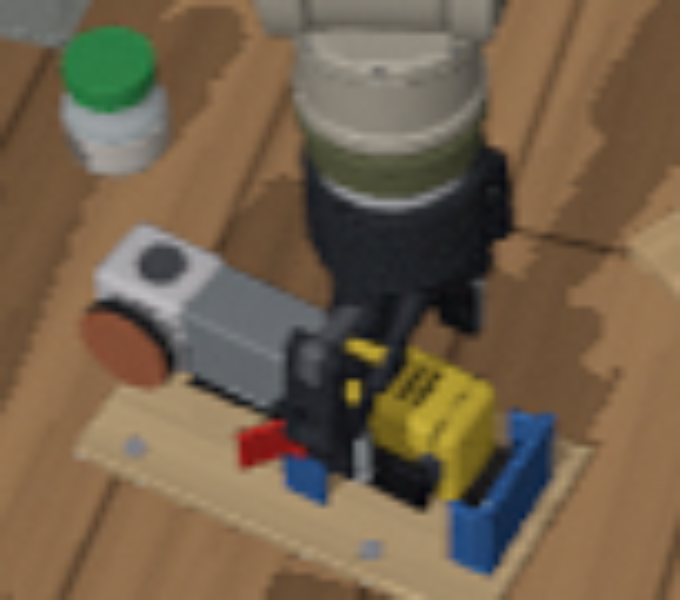

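Fingers straddle the paddle and body behind the forward lever. Going down the rest of the way and closing.

```bash
python3 -m pendant '[[0,0,-1.5,0,0,0,1],[0,0,-1.1,0,0,0,1],[0,0,0,0,0,0,1],[0,0,0,0,0,0,1]]'; python3 -m pendant '[[0.05,-0.1,0,0,0,0,0.7],[0,0,0,0,0,0,0.5],[0,0,0,0,0,0,0.4],[0,0,0,0,0,0,0.3],[0,0,0,0,0,0,0.3]]' 25
```

```text
clock: 21.25
tool_pos: [507.2, 194.9, 224.2]
eef_rot: [0.419, 3.113, 0.0]
force: [-0.4, -0.5, -0.5]
gripper_width: 85.8
clock: 21.88
tool_pos: [507.8, 193.8, 224.8]
eef_rot: [0.419, 3.112, -0.0]
force: [-0.6, -0.5, 5.3]
gripper_width: 55.6
```

```bash
python3 -m pendant '[[0,0,0,0,0,0,0.2],[0,0,0,0,0,0,-1],[0,0,0,0,0,0,-1],[0,0,0,0,0,0,-1]]' 30
python3 - <<'E'
from h import *
s2=snap('side'); cv2.imwrite('pics/e2.png',cv2.resize(s2['color'][190:280,200:302,::-1],(680,600)))
E
```

```text
clock: 22.38
tool_pos: [507.6, 193.3, 225.2]
eef_rot: [0.42, 3.112, -0.003]
force: [-2.7, -3.4, 9.1]
gripper_width: 51.7
```

View pics/e2.png

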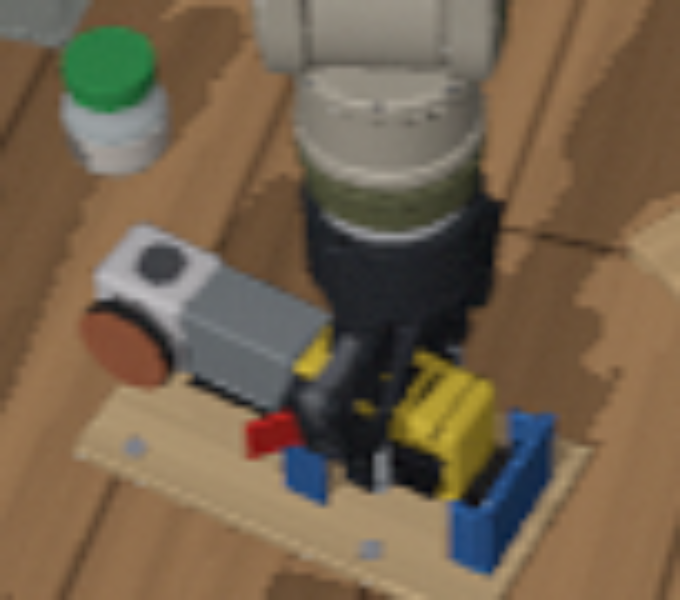

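The opening is 51.7 mm, so the paddle is fully in (52 expected). I'll hold it for 1.5 s, then release.

```bash
python3 -m pendant '[[0,0,0,0,0,0,-1],[0,0,0,0,0,0,-1],[0,0,0,0,0,0,-1],[0,0,0,0,0,0,-1],[0,0,0,0,0,0,-1],[0,0,0,0,0,0,-1],[0,0,0,0,0,0,-1],[0,0,0,0,0,0,-1],[0,0,0,0,0,0,-1],[0,0,0,0,0,0,-1],[0,0,0,0,0,0,-1],[0,0,0,0,0,0,-1]]'; python3 -m pendant '[[0,0,0,0,0,0,0.3],[0,0,0,0,0,0,0.5],[0,0,0,0,0,0,1],[0,0,0,0,0,0,1],[0,0,0,0,0,0,1]]'; python3 -m pendant '[[0,0,2,0,0,0,1],[0,0,4,0,0,0,1],[0,0,5,0,0,0,1],[-2,5,0,0,0,0,1],[-2,5,0,0,0,0,1],[-3,5,0,0,0,0,1],[-2,3,0,0,0,0,1],[0,0,0,0,0,0,1]]'; python3 look.py l4
```

```text
clock: 23.92
tool_pos: [507.6, 193.3, 225.2]
eef_rot: [0.42, 3.112, -0.003]
force: [-2.2, -3.8, 9.8]
gripper_width: 51.5
clock: 24.55
tool_pos: [507.6, 193.9, 224.0]
eef_rot: [-0.419, -3.113, 0.0]
force: [-0.7, 0.4, 0.7]
gripper_width: 85.2
clock: 25.55
tool_pos: [416.0, 375.8, 334.0]
eef_rot: [-0.412, -3.114, -0.0]
force: [-0.0, -0.0, -0.4]
gripper_width: 85.4
top yellow (441, array([511.9, 183.2]), array([39.8, 82.8]), 'ang', -13.6, 'mean', array([512.3, 183.1], dtype=float32), 'pca', -14.1) z 90.41315313668088
  alltop (1033, array([565.1, 170.3]), array([ 40.3, 192.1]), 'ang', -14.0, 'mean', array([564. , 170.9], dtype=float32), 'pca', -13.9)
  origin [568.5 169.5] in rest 0.6 -2.6
  red n 20 tip sander xy -18.0 51.3 mean -25.6 40.5
```

View pics/l4_top.png

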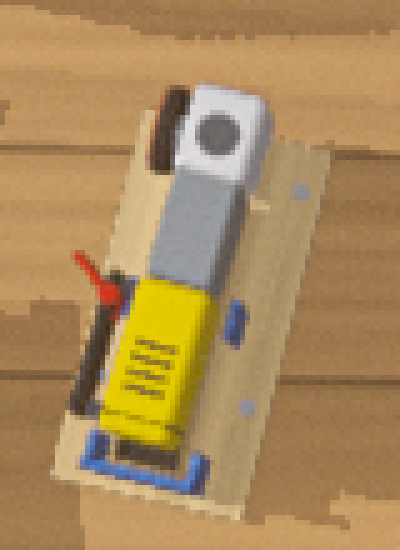

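```bash
python3 -c "
from station import env
print(env.get_obs()['clock'],env.sign_off())"
```

```text
the job is handed in; nothing more can be done
25.6 None
```

The job is handed in at 25.6 s. The sander lies in the wooden rest with its nose over the open end and the lever forward. No verdict was reported.

- **Placing:** I gripped the sander by its collar, laid it in the rest and let go. It sat within about 1 mm of the saddle point with the lever still back.
- **Lever:** The first push left the lever at about 1 rad. A second push brought it to its stop. That turned the sander about 3° in the rest.
- **Squeeze:** I gripped across the paddle behind the lever at a 30 N setting and held for over 1.5 s. The opening read 51.5–51.7 mm, against 52 mm expected with the paddle fully in.
- **Last check (top picture, after moving clear):**
  - The sander is about 0.6 mm along and -2.6 mm across from the saddle point, turned about 2° and lying flat with its top at 90 mm.
  - The lever is forward and the paddle looks let out; I judged that by eye rather than measuring it.
- **Other checks:** The wrist force was at most about 10 N in the readings I took. I did not measure the bystanders again, and no move went near them.

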